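# Close the transmitter head with its windowed cover

### The arm

A 6-joint arm with a two-finger parallel gripper is mounted at the origin on a cart in front of the work surface, level with it; the furniture and walls round the work are solid. World frame = base frame: x ahead of the robot, y to its left, z up, the work surface at z = 0. Lengths are in mm, angles in rad, forces in N, time in s.
With the tool pointing down it reaches from about 425 to 950 mm from the base axis. Payload 3.5 kg.
Tool frame: the origin (TCP) lies on the centre line of the jaws, within the pads' length; the fingertips stand 19 mm ahead of it and the grasp point (between the pads) is the TCP; z points along the fingers, y is the line along which they close (so a half turn about z gives the same grasp; the last joint's range is limited). The gripper opens to 85 mm and grips with 20 to 120 N. Pads are 22 mm wide; open, the fingers measure 114 mm over their backs; the gripper's body (76 mm by 85 mm) begins 54 mm behind the grasp point. The pads swing forward as they close: fully open they stand 13 mm farther back than shut.
Start: joints at [-1.332, 0.286, 1.577, -0, 1.279, -0.15], TCP at [255.9, -624.597, 250.325] pointing down, gripper open.
Joint ranges: [-2.77, 2.77], [-0.9, 2.22], [0.21, 2.48], [-1.53, 4.67], [0.24, 2.81], [-2.84, 2.84]. Speed limits (rad/s): [2.79, 2.79, 3.14, 3.14, 3.14, 3.14].

### API

Orientations are given as a rotation vector (axis times angle).
In Python, from bench import read_state, snapshot, camera_params, order gives the robot as it stands.
- The arm moves only by the tool drive_tool, never from a script. Its argument "moves" is a list of rows, each an object of numbers: "claw": the gripper's target within -1 to 1 (fully open at 1, half-way at 0, shut at -1); "x", "y", "z": the shift along the tool's x, y, z in m; "turn": the turn about the tool's z in rad. In form: [{"claw": .., "x": .., "y": .., "z": .., "turn": ..}, ...]. A call has 1 to 20 rows; each row shifts and turns the commanded pose from where the row before left it, along the tool's axes as they then stand; what a row does not reach is not made up. A row lasts 1/10 s, in which the tool goes at most 50 mm and 8.59 degrees, less where a joint would pass 70% of its speed; a pose out of reach is approached as far as the arm can. A call with a gripper value outside its range is refused whole. The fingers move at their own pace and stop on an object; "squeeze" is the grip in N (left out, the last holds). Time passes only in rows, so rows that do not move let the fingers close. It gives the time, the measured TCP pose, the force, the opening and the grip force at its end, in the units of the state.
- read_state(): the state, without advancing time (a new reading comes with each control period).
- snapshot(name): name is "scene" or "top" or "wrist"; returns the picture (400x640x3 uint8, blue, green, red); there is no depth.
- camera_params(name): a dict with "K" (3x3 intrinsics, pixels), "rvec" (rotation vector, rad) and "tvec" (3), from world to camera coordinates, as OpenCV has them; the wrist camera has in their place "mount" (4x4, takes a point from camera to tool coordinates, whose origin is the TCP and whose axes are the flange's). Camera axes: x right, y down, z forward; pixel columns grow to the right and rows downward; lengths in mm; the calibration is good to about 2 mm. A picture is of the moment at which its call begins: read the wrist's pose just before it. camera_params takes no time and is no camera call.
- order.close_job(): hands the job in; it is judged then, once.
The state is a dict: "time": time; "joint_pos": joint angles; "joint_vel": joint speeds; "tau": joint torques, N m; "eef_pos": TCP position; "tool_rot": TCP orientation; "ft_force": force on the tool from outside, world axes, zero at the start; "ft_torque": the same for the moment, N m; "opening": opening from 0.0 (shut) to 1.0 (fully open); "grasp_force": force on a finger pad.
Only numpy, scipy, OpenCV 4.12 (cv2) and the standard library are available. Lean on these libraries where they do the work, as an engineer would, in place of code of your own. Each camera call takes 0.05 s, during which the arm holds its last target. There are 200 camera calls.

### The job

The display of this field transmitter head has been repaired and its windowed cover must go back on: swing the clip well clear of the threaded neck, set the cover with the glass window squarely on the neck, and start its thread by turning it backward (anticlockwise seen from above) until it drops and comes up against a stop. Then turn it forward (clockwise) until it is fully home and lock it by swinging the clip back over it as far as it goes. Do not force the cover, and leave the blind cover and everything else on the bench where it is.

Things in the scene. Friction and masses are not known exactly. Their poses are not given: they have to be found in the camera images.
- window_cover_mid (a point): centre (half-way up) of the grey knurled cover with a round glass window in a black bezel: 64 mm in diameter, 25 mm high, about 0.12 kg, lying open side down. Four lugs inside its lower edge are its thread, one every 90 degrees, hidden from view. Grasp it round the knurled wall from above, at any angle
- neck_rim (a point): centre of the rim of the head's threaded neck, 98 mm above the bench; z up, x level from the clip's post through the neck's axis. The heights of the cover's centre relative to this point tell its state: resting on top of the thread level with it or up to 9 mm above; dropped into the thread's entry 3 mm below; fully home 7 mm below
- head: the head, origin under the neck on the bench: a grey cast barrel, 92 mm in diameter, shoulder 76 mm high, display inside the neck, fixed on a round foot 136 mm across. Neck: 43 mm core with conical lead-in, 54 mm over the thread, 2 mm play all round. Four-start thread, alike every 90 degrees: entry gap, then a crest falling clockwise, then an upright stop rib
- window_cover: the windowed cover, origin at the centre of its lower edge. Set on the neck it mostly rests on the crests; clockwise there it jams. Turned anticlockwise (up to 95 degrees) while let down or lightly pressed, it drops into the entry gaps; within 22 degrees more the ribs stop it. From that stop, 68 degrees clockwise screw it 4 mm down to its end stop
- clip (a joint): swing angle of the steel clip, rad: 0 = over the cover's edge, pointing at the neck's axis, against its stop; grows anticlockwise from above to 1.9; beyond 1.2 it is well clear. It stays where it is left (1.3 N at the knob). Its arm, 12 mm wide and 5.5 mm thick, reaches 56 mm from the pivot and passes 2 mm over a cover that is fully home; a higher cover blocks it
- clip_knob (a point): middle of the clip's upright red knob, by which it is swung: 12 mm in diameter, 18 mm high, 31 mm from the pivot, about 120 mm above the bench (22 mm above the neck's rim)
- clip_pivot (a point): pivot of the clip, a vertical axis on a steel post (11 mm thick) 75 mm from the neck's axis, on the side of the head that is towards the robot
- blind_cover_mid (a point): centre of the blind cover, of the same size and colour as the windowed one but closed, with a raised cross on top: it belongs to the other side of the head and stays
- solder_reel: reel of solder wire with black flanges, 62 mm in diameter, 52 mm high, origin at its foot
- terminal_block: blue terminal block, 14x36x19 mm, origin at its foot
- capacitor_can: dark blue capacitor can, 35 mm in diameter, 60 mm high, standing, origin at its foot
- tip_tin: round steel tin with brass wool, 54 mm in diameter, 20 mm high, origin at its foot
- heatsink: finned heat sink, 45x60x26 mm, origin at its foot
- precision_driver: black precision screwdriver lying flat, 138 mm long along its y axis, 11 mm thick
- scope_probe: scope probe with ground lead, 84x116x19 mm, lying flat

How it is judged:
By the outcome, as a careful person would: the job done as asked, in the order asked, and still so for the second after the job is handed in, with the robot touching nothing.
It also fails if it takes over 72 s, if anything falls off the work surface, if the arm or the gripper's body presses on something with over 40 N, if the wrist force passes 120 N, or if a joint passes its speed limit or range.

## Working session

There is one attempt and no reset: what is moved stays moved. The work goes in short steps, Python scripts to look and compute and a tool call to move; the robot and the scene stay as the last step left them, time stands still between calls to the robot, and variables do not carry over. Pictures are saved under pics/ and viewed, at most 10 in all, crops included, and the job is handed in when it is done.

Besides the shell and the picture viewer there is one more tool, called after ">>>" as name(argument=value, ...) on one line, values as JSON. drive_tool: Moves the arm, as the interface text tells. Its arguments: {"type":"object","properties":{"moves":{"type":"array"},"squeeze":{"type":"number"}},"required":["moves"]}

```bash
ls; mkdir -p pics
cat > h.py <<'E'
import numpy as np, cv2
from bench import read_state, snapshot, camera_params, order
def cam(name,s=None):
    p=camera_params(name);K=np.array(p["K"],float)
    if "rvec" in p:
        R=cv2.Rodrigues(np.array(p["rvec"],float))[0];t=np.array(p["tvec"],float).ravel()
    else:
        s=s or read_state();M=np.array(p["mount"],float)
        T=np.eye(4);T[:3,:3]=cv2.Rodrigues(np.array(s["tool_rot"],float))[0];T[:3,3]=s["eef_pos"]
        W=np.linalg.inv(T@M);R=W[:3,:3];t=W[:3,3]
    return K,R,t
def ray(c,uv,z):
    K,R,t=c;C=-R.T@t;d=R.T@np.linalg.inv(K)@np.array([uv[0],uv[1],1.])
    return C+d*(z-C[2])/d[2]
def proj(c,P):
    K,R,t=c;q=K@(R@np.array(P,float)+t);return q[:2]/q[2]
E
python3 - <<'E'
from h import *
a=snapshot("scene");b=snapshot("top")
cv2.imwrite("pics/scene.png",a);cv2.imwrite("pics/top.png",b)
for n in("scene","top"):
    K,R,t=cam(n);print(n,-R.T@t,K[0,0],R[2])
s=read_state();print(s);print(camera_params("wrist"))
E
```

```text
pics
scene [-112.47436565  378.39376121 1002.46267453] 480.09713877746384 [ 0.56650278 -0.2955446  -0.76923858]
top [ 484.24956011   16.85021429 1044.61558526] 382.16810277979835 [ 0.07631402 -0.02217348 -0.99683725]
{'time': 0.1, 'joint_pos': array([-1.33202446e+00,  2.87114833e-01,  1.57801403e+00,  1.45984738e-05,
        1.27862601e+00, -1.49983343e-01]), 'joint_vel': array([-0.00104202, -0.00275682, -0.00296629, -0.00010423, -0.00222535,
       -0.00032878]), 'tau': array([ 6.24668210e-04, -4.07298589e+01, -2.93698364e+01, -1.18234684e-04,
        3.43946725e-03, -2.29563163e-06]), 'eef_pos': array([ 255.75870539, -624.07383443,  249.06926254]), 'tool_rot': array([-3.08031169e+00, -6.06393297e-01,  1.28712248e-04]), 'ft_force': array([ 0.87291298, -0.12391828, -0.20008357]), 'ft_torque': array([0.05288556, 0.00013337, 0.01166278]), 'grasp_force': 0.0, 'opening': 0.9982707493127668}
{'K': array([[327.7179931 ,   0.        , 321.3060925 ],
       [  0.        , 327.7179931 , 197.18349076],
       [  0.        ,   0.        ,   1.        ]]), 'mount': array([[ 9.84197722e-04, -9.53216199e-01, -3.02287791e-01,
         7.76850621e+01],
       [ 9.99999234e-01,  1.16509681e-03, -4.18118715e-04,
         6.64838768e-01],
       [ 7.50752073e-04, -3.02287148e-01,  9.53216616e-01,
        -1.24426483e+02],
       [ 0.00000000e+00,  0.00000000e+00,  0.00000000e+00,
         1.00000000e+00]])}
```

View pics/scene.png

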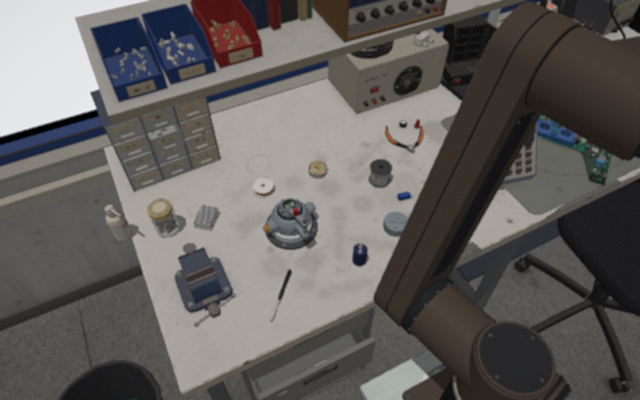

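View pics/top.png

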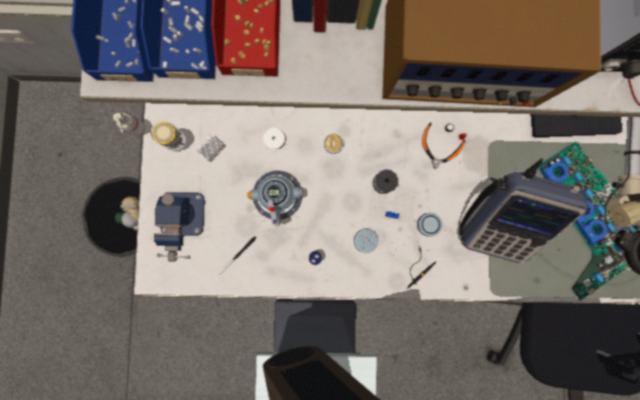

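The top view shows the head at about (277,195) with the red knob at (271,210). There are two cover-like discs, at (366,240) and (428,224). I'll enlarge the region.

Run:
```python
from h import *
b=cv2.imread("pics/top.png");c1=cv2.resize(b[160:280,235:455],None,fx=3.6,fy=3.6,interpolation=cv2.INTER_CUBIC)
cv2.imwrite("pics/c1.png",c1)
c=cam("top")
for n,uv,z in(("head",(277,195),76),("foot",(277,195),0),("A",(366,240),25),("B",(428,224),25),("knob",(271,210),129)):print(n,ray(c,uv,z))
```

```text
head [569.87650462 110.18547886  76.        ]
foot [576.59500872 117.50879702   0.        ]
A [ 459.56698852 -124.81104414   25.        ]
B [ 505.6286778  -291.02453681   25.        ]
knob [528.86474218 118.31380371 129.        ]
```

View pics/c1.png

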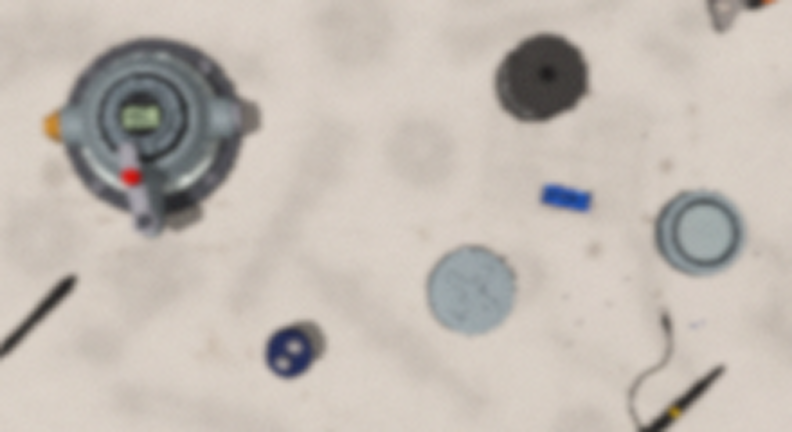

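The windowed cover is the right disc (crop 700,232 → full 429.5,224.5). The blind one, with its faint cross, is at crop (471,290). The clip points from the post (148,222) nearly at the neck (142,117), with the red knob at (131,177).

```bash
cat >> h.py <<'E'
def go(P,yaw=None,s=None):
    """tool shift (m) to world P, then turn so that tool y has world heading yaw (mod pi)"""
    s=s or read_state();R=cv2.Rodrigues(np.array(s["tool_rot"],float))[0]
    d=R.T@(np.array(P,float)-s["eef_pos"])/1000
    h=np.arctan2(R[1,1],R[0,1]);tn=None if yaw is None else -((yaw-h+np.pi/2)%np.pi-np.pi/2)
    print("shift",d.round(4),"turn",tn,"y heading",h,"j1,j6",s["joint_pos"][[0,5]].round(2))
E
python3 - <<'E'
from h import *
b=cv2.imread("pics/top.png");a=cv2.imread("pics/scene.png");ct,cs=cam("top"),cam("scene")
for n,uv,z in(("neck",(274.4,192.5),98),("pivot",(276.1,221.7),112),("knob",(271.4,209.2),129),("cover",(429.5,224.5),25)):print(n,ray(ct,uv,z).round(1))
for n,c,im in(("top",ct,b),("scene",cs,a)):
    m=cv2.inRange(cv2.cvtColor(im,cv2.COLOR_BGR2HSV),(0,150,90),(8,255,255))|cv2.inRange(cv2.cvtColor(im,cv2.COLOR_BGR2HSV),(172,150,90),(180,255,255))
    N,L,S,C=cv2.connectedComponentsWithStats(m)
    for i in range(1,N):
        q=ray(c,C[i],124)
        if abs(q[0]-535)<60 and abs(q[1]-110)<60:print(n,"red",C[i],S[i,4],q.round(1))
go((505,-293,200),0);go((540,115,250),1.57)
E
```

```text
neck [574.  114.7  98. ]
pivot [501.5 107.  112. ]
knob [530.8 117.4 129. ]
cover [ 504.4 -295.1   25. ]
top red [271.         208.71428571] 14 [532.2 119.  124. ]
scene red [295.5        210.28571429] 14 [533.8 117.2 124. ]
shift [ 0.3561 -0.2118  0.0496] turn -1.182044977214959 y heading -1.1820449772149593 j1,j6 [-1.33 -0.15]
shift [ 5.432e-01 -5.762e-01  5.000e-04] turn 0.3895476763748338 y heading -1.1820449772149593 j1,j6 [-1.33 -0.15]
```

>>> drive_tool(moves=[{"claw":-0.3,"x":0.0315,"y":-0.0342},{"claw":-0.3,"x":0.0315,"y":-0.0342},{"claw":-0.3,"x":0.0315,"y":-0.0342},{"claw":-0.3,"x":0.0315,"y":-0.0342},{"claw":-0.3,"x":0.0315,"y":-0.0342},{"claw":-0.3,"x":0.0315,"y":-0.0342},{"claw":-0.3,"x":0.0315,"y":-0.0342},{"claw":-0.3,"x":0.0315,"y":-0.0342},{"claw":-0.3,"x":0.0315,"y":-0.0342},{"claw":-0.3,"x":0.0315,"y":-0.0342},{"claw":-0.3,"x":0.0315,"y":-0.0342},{"claw":-0.3,"x":0.0315,"y":-0.0342},{"claw":-0.3,"x":0.0315,"y":-0.0342},{"claw":-0.3,"x":0.0315,"y":-0.0342},{"claw":-0.3,"x":0.0315,"y":-0.0342},{"claw":-0.3,"x":0.0315,"y":-0.0342},{"claw":-0.3,"x":0.0315,"y":-0.0342},{"claw":-0.3},{"claw":-0.3}])

```text
invalid input
```

Run:
```python
from h import *
s=read_state();a=snapshot("wrist");cv2.imwrite("pics/w1.png",a);np.save("w1.npy",s,allow_pickle=True)
print(s["eef_pos"],s["tool_rot"],s["opening"],s["joint_pos"].round(2))
go((531,118,250),np.deg2rad(20+90))
```

```text
[ 255.75870539 -624.07383443  249.06926254] [-3.08031169e+00 -6.06393297e-01  1.28712248e-04] 0.9982707493127668 [-1.33  0.29  1.58  0.    1.28 -0.15]
shift [ 5.360e-01 -5.824e-01  5.000e-04] turn 0.03973759122830067 y heading -1.1819928851677304 j1,j6 [-1.33 -0.15]
```

View pics/w1.png

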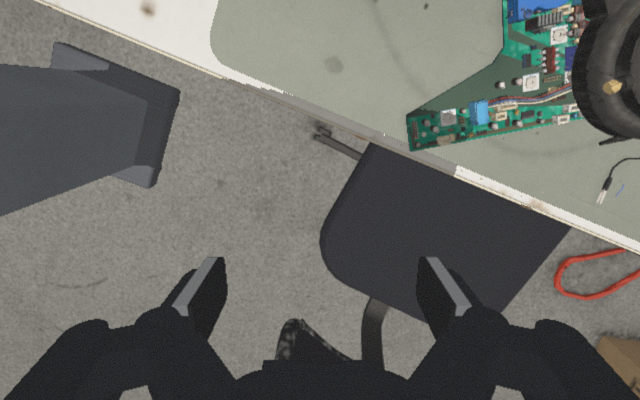

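The move was refused, probably because every key is required, so this view only shows the floor and bench edge from the start pose. I'll resend with full rows.

>>> drive_tool(moves=[{"claw":-0.3,"x":0.0315,"y":-0.0342,"z":0,"turn":0},{"claw":-0.3,"x":0.0315,"y":-0.0342,"z":0,"turn":0},{"claw":-0.3,"x":0.0315,"y":-0.0342,"z":0,"turn":0},{"claw":-0.3,"x":0.0315,"y":-0.0342,"z":0,"turn":0},{"claw":-0.3,"x":0.0315,"y":-0.0342,"z":0,"turn":0},{"claw":-0.3,"x":0.0315,"y":-0.0342,"z":0,"turn":0},{"claw":-0.3,"x":0.0315,"y":-0.0342,"z":0,"turn":0},{"claw":-0.3,"x":0.0315,"y":-0.0342,"z":0,"turn":0},{"claw":-0.3,"x":0.0315,"y":-0.0342,"z":0,"turn":0},{"claw":-0.3,"x":0.0315,"y":-0.0342,"z":0,"turn":0},{"claw":-0.3,"x":0.0315,"y":-0.0342,"z":0,"turn":0},{"claw":-0.3,"x":0.0315,"y":-0.0342,"z":0,"turn":0},{"claw":-0.3,"x":0.0315,"y":-0.0342,"z":0,"turn":0},{"claw":-0.3,"x":0.0315,"y":-0.0342,"z":0,"turn":0},{"claw":-0.3,"x":0.0315,"y":-0.0342,"z":0,"turn":0},{"claw":-0.3,"x":0.0315,"y":-0.0342,"z":0,"turn":0},{"claw":-0.3,"x":0.0315,"y":-0.0342,"z":0,"turn":0},{"claw":-0.3,"x":0,"y":0,"z":0,"turn":0},{"claw":-0.3,"x":0,"y":0,"z":0,"turn":0}], squeeze=20)

```text
time: 2.05
eef_pos: [530.8, 117.2, 249.7]
tool_rot: [3.081, 0.611, -0.002]
ft_force: [-0.0, 0.4, -0.1]
opening: 0.353
grasp_force: 0.0
```

Run:
```python
from h import *
s=read_state();a=snapshot("wrist");cv2.imwrite("pics/w2.png",a);np.save("w2.npy",s,allow_pickle=True)
print(s["eef_pos"],s["tool_rot"],s["opening"],s["joint_pos"].round(2))
go((531,118,250),np.deg2rad(20+90))
c=cam("wrist",s)
for p in((574,114.7,98),(501.5,107,112),(531,118,125)):print(proj(c,p).round())
```

```text
[530.75251579 117.24616619 249.7358181 ] [ 3.08138086e+00  6.10649489e-01 -2.16912382e-03] 0.35295478124707735 [ 0.03 -0.    1.9  -0.    1.25  1.21]
shift [ 0.001  -0.0014 -0.0002] turn 0.04037319239879 y heading -1.1813572839972408 j1,j6 [0.03 1.21]
[343. 141.]
[319. 225.]
[320. 195.]
```

View pics/w2.png

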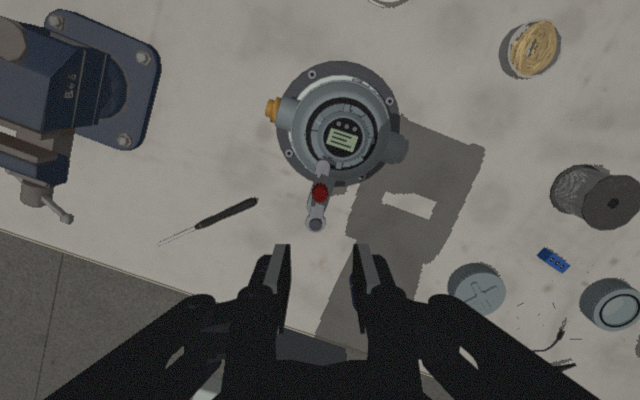

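The view shows the knob at (320,192), the post at (316,224) and the neck at about (341,138), all where predicted. The windowed cover is at (612,303). Next I lower the jaws as a cage round the knob and measure from this picture.

>>> drive_tool(moves=[{"claw":-0.3,"x":0,"y":0,"z":0.04,"turn":0},{"claw":-0.3,"x":0,"y":0,"z":0.04,"turn":0},{"claw":-0.3,"x":0,"y":0,"z":0.035,"turn":0},{"claw":-0.3,"x":0,"y":0,"z":0.006,"turn":0},{"claw":-0.3,"x":0,"y":0,"z":0,"turn":0}])

```text
time: 2.6
eef_pos: [530.2, 115.2, 128.5]
tool_rot: [-3.083, -0.604, 0.004]
ft_force: [0.6, 1.1, -0.3]
opening: 0.354
grasp_force: 0.0
```

Run:
```python
from h import *
s=np.load("w2.npy",allow_pickle=True).item();c=cam("wrist",s)
im=cv2.imread("pics/w2.png");g=cv2.cvtColor(im,cv2.COLOR_BGR2GRAY)
hsv=cv2.cvtColor(im,cv2.COLOR_BGR2HSV)
m=cv2.inRange(hsv,(0,150,60),(8,255,255))|cv2.inRange(hsv,(172,150,60),(180,255,255))
N,L,S,C=cv2.connectedComponentsWithStats(m)
for i in range(1,N):
    if S[i,4]>60:print("red",C[i],S[i],ray(c,C[i],122).round(1))
print("post",ray(c,(316,224),112).round(1))
# foot dark disc & neck ring
for n,sel,z in(("dark",(g<60),98),):
    mm=np.zeros_like(g);mm[95:180,295:390]=sel[95:180,295:390]*255
    ct,_=cv2.findContours(mm,cv2.RETR_EXTERNAL,cv2.CHAIN_APPROX_NONE)
    for k in ct:
        if len(k)>60:
            e=cv2.fitEllipse(k);print(e,ray(c,e[0],98).round(1),ray(c,e[0],76).round(1))
cv2.imwrite("pics/w2c.png",cv2.resize(im[50:250,240:500],None,fx=3,fy=3,interpolation=cv2.INTER_CUBIC))
```

```text
red [319.5026738  193.16042781] [313 184  14  18 187] [531.3 118.4 122. ]
post [501.6 109.5 112. ]
((373.0198669433594, 167.7832794189453), (11.04546070098877, 27.330677032470703), 46.98468017578125) [563.1  82.   98. ] [559.9  76.8  76. ]
((342.4150695800781, 137.08319091796875), (37.740657806396484, 38.52098083496094), 35.00327682495117) [577.  116.7  98. ] [575.  114.4  76. ]
((341.3948974609375, 134.193115234375), (67.90167999267578, 69.40267181396484), 15.62842082977295) [578.9 118.5  98. ] [577.  116.3  76. ]
```

View pics/w2c.png

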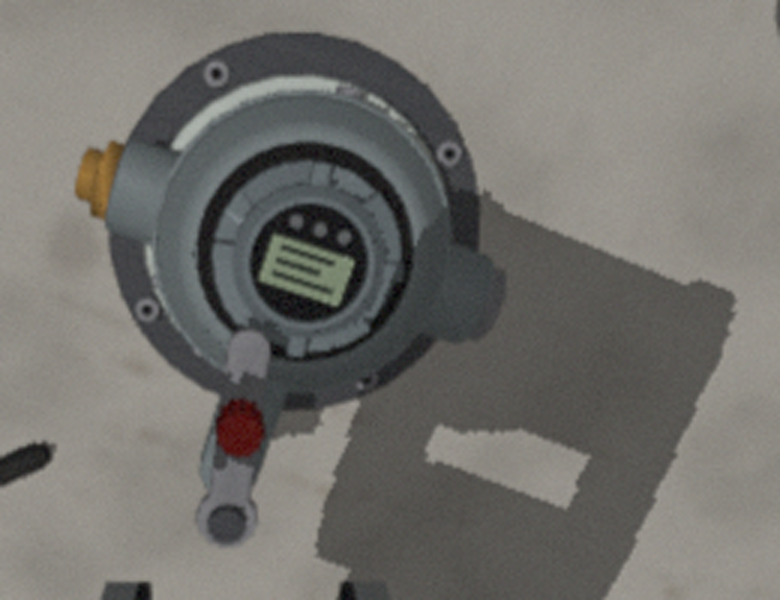

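The neck is at about (576.5,116.3) and the pivot at about (501.5,108.7), 75 mm apart as given. The knob sits 31 mm from the pivot at θ≈0.22. Now I swing it anticlockwise.

>>> drive_tool(moves=[{"claw":-0.3,"x":-0.0001,"y":-0.0031,"z":0,"turn":-0.1},{"claw":-0.3,"x":-0.0001,"y":-0.0031,"z":0,"turn":-0.1},{"claw":-0.3,"x":-0.0001,"y":-0.0031,"z":0,"turn":-0.1},{"claw":-0.3,"x":-0.0001,"y":-0.0031,"z":0,"turn":-0.1},{"claw":-0.3,"x":-0.0001,"y":-0.0031,"z":0,"turn":-0.1},{"claw":-0.3,"x":-0.0001,"y":-0.0031,"z":0,"turn":-0.1},{"claw":-0.3,"x":-0.0001,"y":-0.0031,"z":0,"turn":-0.1},{"claw":-0.3,"x":-0.0001,"y":-0.0031,"z":0,"turn":-0.1},{"claw":-0.3,"x":-0.0001,"y":-0.0031,"z":0,"turn":-0.1},{"claw":-0.3,"x":-0.0001,"y":-0.0031,"z":0,"turn":-0.1},{"claw":-0.3,"x":-0.0001,"y":-0.0031,"z":0,"turn":-0.1},{"claw":-0.3,"x":-0.0001,"y":-0.0031,"z":0,"turn":-0.1},{"claw":-0.3,"x":-0.0001,"y":-0.0031,"z":0,"turn":-0.1},{"claw":-0.3,"x":-0.0001,"y":-0.0031,"z":0,"turn":-0.1},{"claw":-0.3,"x":-0.0001,"y":-0.0031,"z":0,"turn":-0.1},{"claw":-0.3,"x":-0.0001,"y":-0.0031,"z":0,"turn":-0.1},{"claw":-0.3,"x":-0.0001,"y":-0.0031,"z":0,"turn":-0.1},{"claw":-0.3,"x":0,"y":0,"z":0,"turn":0}])

```text
time: 4.4
eef_pos: [489.9, 132.6, 133.3]
tool_rot: [1.576, 2.71, 0.009]
ft_force: [1.3, 1.7, 1.9]
opening: 0.356
grasp_force: 1.0
```

Run:
```python
from h import *
go((505,-294,220),0)
```

```text
shift [-0.3786 -0.1971 -0.0873] turn 0.5171483330321096 y heading 0.5171483330321095 j1,j6 [ 0.06 -0.45]
```

>>> drive_tool(moves=[{"claw":-0.3,"x":0,"y":0,"z":-0.045,"turn":0},{"claw":-0.3,"x":0,"y":0,"z":-0.045,"turn":0},{"claw":1,"x":-0.042,"y":-0.0219,"z":0,"turn":0},{"claw":1,"x":-0.042,"y":-0.0219,"z":0,"turn":0},{"claw":1,"x":-0.042,"y":-0.0219,"z":0,"turn":0},{"claw":1,"x":-0.042,"y":-0.0219,"z":0,"turn":0},{"claw":1,"x":-0.042,"y":-0.0219,"z":0,"turn":0},{"claw":1,"x":-0.042,"y":-0.0219,"z":0,"turn":0},{"claw":1,"x":-0.042,"y":-0.0219,"z":0,"turn":0},{"claw":1,"x":-0.042,"y":-0.0219,"z":0,"turn":0},{"claw":1,"x":-0.042,"y":-0.0219,"z":0,"turn":0}])

```text
time: 5.5
eef_pos: [502.9, -296.6, 221.5]
tool_rot: [1.582, 2.712, -0.002]
ft_force: [0.9, 0.2, -0.1]
opening: 0.998
grasp_force: 0.0
```

>>> drive_tool(moves=[{"claw":1,"x":0,"y":0,"z":0,"turn":0.138},{"claw":1,"x":0,"y":0,"z":0,"turn":0.138},{"claw":1,"x":0,"y":0,"z":0,"turn":0.138},{"claw":1,"x":0,"y":0,"z":0,"turn":0.138},{"claw":1,"x":0,"y":0,"z":0,"turn":0.138},{"claw":1,"x":0,"y":0,"z":0,"turn":0.138},{"claw":1,"x":0,"y":0,"z":0,"turn":0.138},{"claw":1,"x":0,"y":0,"z":0,"turn":0.138},{"claw":1,"x":0,"y":0,"z":0,"turn":0.138},{"claw":1,"x":0,"y":0,"z":0,"turn":0.138},{"claw":1,"x":0,"y":0,"z":0,"turn":0.138},{"claw":1,"x":0,"y":0,"z":0,"turn":0}])

```text
time: 6.7
eef_pos: [503.2, -294.5, 221.1]
tool_rot: [3.013, 0.881, 0.001]
ft_force: [-0.6, 0.1, -0.0]
opening: 0.997
grasp_force: 0.0
```

Run:
```python
from h import *
s=read_state();a=snapshot("wrist");t=snapshot("top");cv2.imwrite("pics/w3.png",a)
x=cv2.resize(t[160:240,235:325],None,fx=4,fy=4,interpolation=cv2.INTER_CUBIC)
o=np.zeros((720,640,3),np.uint8);o[:400]=a;o[400:,:360]=x
cv2.imwrite("pics/m3.png",cv2.resize(o,None,fx=.83,fy=.83))
np.save("w3.npy",s,allow_pickle=True)
print(s["eef_pos"],s["tool_rot"],s["opening"],s["joint_pos"].round(2))
c=cam("wrist",s);print(proj(c,(504.4,-295,25)))
```

```text
[ 503.15056604 -294.4957954   221.13297   ] [3.01337169e+00 8.80525156e-01 8.45069066e-04] 0.9974817380360619 [-0.7   0.11  1.84 -0.    1.19  0.3 ]
[321.40050192 173.56960541]
```

View pics/m3.png

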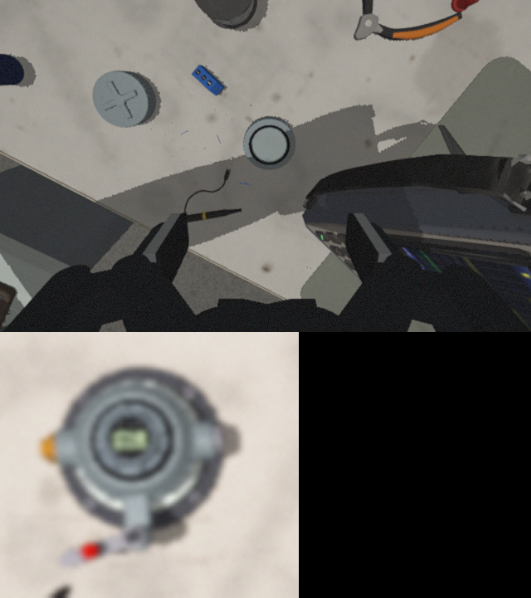

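The bottom inset shows the clip swung out to about 1.7 rad. The windowed cover's top is at about (324,173) in the wrist view, and the handheld meter's near corner is at about (367,235). I'll check the clearance to it and locate the cover.

Run:
```python
from h import *
s=np.load("w3.npy",allow_pickle=True).item();c=cam("wrist",s);t=cam("top")
for z in(0,30,60,90,120):print(z,"wr",ray(c,(367,235),z).round(),"top",ray(t,(460,225),z).round(), ray(t,(463,240),z).round())
im=cv2.imread("pics/w3.png");g=cv2.cvtColor(im,cv2.COLOR_BGR2GRAY)
m=np.zeros_like(g);m[130:215,285:365]=255*(g[130:215,285:365]<75)
ct,_=cv2.findContours(m,cv2.RETR_EXTERNAL,cv2.CHAIN_APPROX_NONE)
for k in ct:
    if len(k)>40:e=cv2.fitEllipse(k);print("bezel",e,ray(c,e[0],25).round(1))
go((504.5,-294,221),-1.57)
```

```text
0 wr [ 467. -381.    0.] top [ 505. -387.    0.] [ 464. -395.    0.]
30 wr [ 476. -370.   30.] top [ 505. -376.   30.] [ 465. -383.   30.]
60 wr [ 484. -359.   60.] top [ 504. -364.   60.] [ 465. -372.   60.]
90 wr [ 493. -348.   90.] top [ 503. -352.   90.] [ 466. -360.   90.]
120 wr [ 502. -337.  120.] top [ 503. -341.  120.] [ 467. -348.  120.]
bezel ((325.07489013671875, 176.32266235351562), (50.661720275878906, 51.893062591552734), 80.54000854492188) [ 504.  -299.6   25. ]
bezel ((327.62152099609375, 142.42575073242188), (2.8475260734558105, 18.92565155029297), 94.97848510742188) [ 533.9 -283.3   25. ]
shift [ 0.0012  0.0005 -0.0004] turn 0.5713373187249778 y heading -0.9986626812750222 j1,j6 [-0.7  0.3]
```

Run:
```python
from h import *
sc=snapshot("scene");cv2.imwrite("pics/scene2.png",sc);t=cv2.imread("pics/top.png");w=cv2.imread("pics/w3.png")
f=lambda a,k:cv2.resize(a,None,fx=k,fy=k,interpolation=cv2.INTER_CUBIC)
o=np.zeros((600,800,3),np.uint8)
o[:300,:400]=f(sc[120:220,400:533],3.0)[:300,:400-1+1] if 0 else cv2.resize(sc[110:230,400:560],(400,300),interpolation=cv2.INTER_CUBIC)
o[:300,400:]=cv2.resize(t[165:285,410:570],(400,300),interpolation=cv2.INTER_CUBIC)
o[300:,:]=cv2.resize(w[110:350,280:640],(800,300))[:300] if 0 else cv2.resize(w[110:290,300:640],(800,300))[:300]
cv2.imwrite("pics/m4.png",o)
```

```text
(no output)
```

View pics/m4.png

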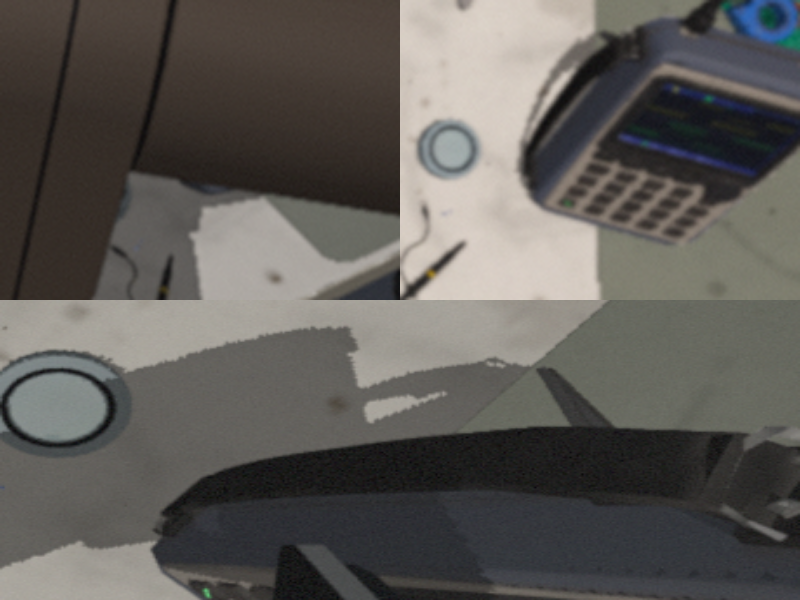

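In the panels, the meter's strap end is at top (460.8,237) and wrist (368,247). Its body corner is at top (466,247) and wrist (366,259), and the green key at top (477,246) and wrist (388,286).

Run:
```python
from h import *
s=np.load("w3.npy",allow_pickle=True).item();c=cam("wrist",s);t=cam("top")
P=[k[0]@np.c_[k[1],k[2]] for k in(c,t)]
for n,a,b in(("strap",(368,247),(460.8,237)),("corner",(366,259),(466,247)),("green",(388,286.4),(477.2,246.2))):
    X=cv2.triangulatePoints(P[0],P[1],np.array(a,float).reshape(2,1),np.array(b,float).reshape(2,1)).ravel();X=X[:3]/X[3]
    print(n,X.round(),proj(c,X).round()-a,proj(t,X).round()-b)
```

```text
strap [ 473. -368.   55.] [-1.  0.] [0.2 0. ]
corner [ 446. -396.   14.] [2. 2.] [-1.  0.]
green [ 450. -408.   61.] [ 0.  -0.4] [-0.2 -0.2]
```

>>> drive_tool(moves=[{"claw":1,"x":-0.0005,"y":0.0032,"z":0,"turn":0},{"claw":1,"x":0,"y":0,"z":0.035,"turn":0.143},{"claw":1,"x":0,"y":0,"z":0.035,"turn":0.143},{"claw":1,"x":0,"y":0,"z":0.03,"turn":0.143},{"claw":1,"x":0,"y":0,"z":0,"turn":0.143},{"claw":1,"x":0,"y":0,"z":0,"turn":0},{"claw":1,"x":0,"y":0,"z":0,"turn":0}])

```text
time: 7.55
eef_pos: [505.0, -297.2, 120.1]
tool_rot: [3.141, 0.003, 0.002]
ft_force: [0.5, -0.5, -0.0]
opening: 0.999
grasp_force: 0.0
```

Run:
```python
from h import *
s=read_state();a=snapshot("wrist");cv2.imwrite("pics/w4.png",a);np.save("w4.npy",s,allow_pickle=True)
c=cam("wrist",s);p=proj(c,(504.5,-297.5,25));print(s["eef_pos"],s["tool_rot"],p)
# rectify plane z=25 around cover, 4px/mm
src=np.float32([proj(c,(504.5+dx,-297.5+dy,25)) for dx,dy in((50,50),(50,-50),(-50,-50),(-50,50))])
H=cv2.getPerspectiveTransform(src,np.float32([(0,0),(400,0),(400,400),(0,400)]))
r=cv2.warpPerspective(a,H,(400,400));g=cv2.GaussianBlur(cv2.cvtColor(r,cv2.COLOR_BGR2GRAY),(5,5),0)
m=np.uint8(g<65)*255
ct,_=cv2.findContours(m,cv2.RETR_LIST,cv2.CHAIN_APPROX_NONE)
for k in ct:
    if len(k)>250:
        e=cv2.fitEllipse(k);print([np.round(q,1) for q in e],"x",504.5+50-e[0][1]/4,"y",-297.5+50-e[0][0]/4)
cv2.imwrite("pics/w4r.png",np.hstack([r,cv2.cvtColor(m,cv2.COLOR_GRAY2BGR)]))
```

```text
[ 505.00318878 -297.17302306  120.0573773 ] [3.14059799e+00 3.34159721e-03 1.69699056e-03] [321.04830792 209.04875798]
[array([201.4, 198.4]), array([171.6, 172.1]), np.float64(168.6)] x 504.90845489501953 y -297.85183334350586
[array([201.6, 199.6]), array([200.2, 201.7]), np.float64(4.9)] x 504.59435653686523 y -297.9115524291992
```

View pics/w4r.png

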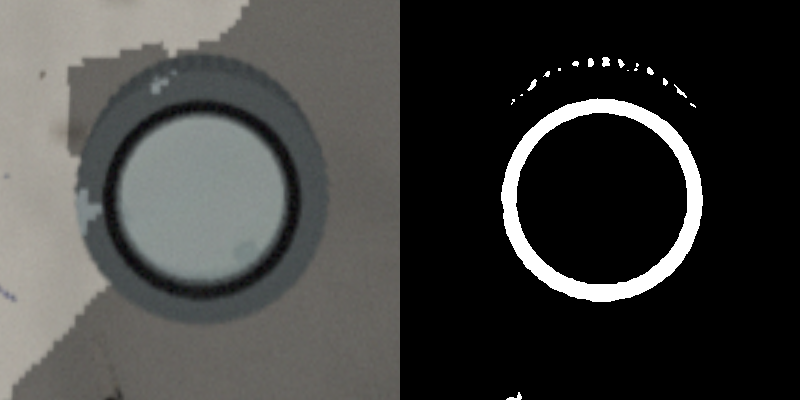

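The cover's window is centred at (504.7,-297.9), and the bezel ellipse (201,199) is round. The meter lies on the -y side, so I'll turn the jaws to close along x before going down.

>>> drive_tool(moves=[{"claw":1,"x":0,"y":0,"z":-0.02,"turn":0},{"claw":1,"x":0,"y":0,"z":-0.02,"turn":-0.1475},{"claw":1,"x":0,"y":0,"z":0,"turn":-0.1475},{"claw":1,"x":0,"y":0,"z":0,"turn":-0.1475},{"claw":1,"x":0,"y":0,"z":0,"turn":-0.1475},{"claw":1,"x":0,"y":0,"z":0,"turn":-0.1475},{"claw":1,"x":0,"y":0,"z":0,"turn":-0.1475},{"claw":1,"x":0,"y":0,"z":0,"turn":-0.1475},{"claw":1,"x":0,"y":0,"z":0,"turn":-0.1475},{"claw":1,"x":0,"y":0,"z":0,"turn":-0.1475},{"claw":1,"x":0,"y":0,"z":0,"turn":-0.1475},{"claw":1,"x":0,"y":0,"z":0,"turn":-0.1475},{"claw":1,"x":0,"y":0,"z":0,"turn":-0.1475},{"claw":1,"x":0,"y":0,"z":0.03,"turn":0},{"claw":1,"x":0,"y":0,"z":0.04,"turn":0},{"claw":1,"x":0,"y":0,"z":0,"turn":0},{"claw":1,"x":0,"y":0,"z":0,"turn":0}])

```text
time: 9.3
eef_pos: [504.5, -296.6, 89.8]
tool_rot: [-1.989, -2.431, 0.0]
ft_force: [1.1, -0.3, 0.5]
opening: 0.998
grasp_force: 0.0
```

Run:
```python
from h import *
go((504.7,-297.9,22),0.2)
```

```text
shift [-0.0013 -0.0001  0.0678] turn -0.000885723373949876 y heading 0.19911427662605025 j1,j6 [-0.7 -0.9]
```

>>> drive_tool(moves=[{"claw":1,"x":-0.0013,"y":0,"z":0.03,"turn":0},{"claw":1,"x":0,"y":0,"z":0.028,"turn":0},{"claw":1,"x":0,"y":0,"z":0.009,"turn":0},{"claw":1,"x":0,"y":0,"z":0,"turn":0},{"claw":-0.2,"x":0,"y":0,"z":0,"turn":0},{"claw":-0.2,"x":0,"y":0,"z":0,"turn":0},{"claw":-0.2,"x":0,"y":0,"z":0,"turn":0},{"claw":-0.2,"x":0,"y":0,"z":0,"turn":0},{"claw":-0.2,"x":0,"y":0,"z":0,"turn":0}], squeeze=40)

```text
time: 10.2
eef_pos: [506.5, -299.3, 25.4]
tool_rot: [1.988, 2.426, -0.0]
ft_force: [-0.2, 1.2, 5.9]
opening: 0.736
grasp_force: 44.5
```

>>> drive_tool(moves=[{"claw":-0.2,"x":0,"y":0,"z":-0.02,"turn":0},{"claw":-0.2,"x":0,"y":0,"z":-0.045,"turn":0},{"claw":-0.2,"x":0,"y":0,"z":-0.045,"turn":0},{"claw":-0.2,"x":0,"y":0,"z":-0.045,"turn":0},{"claw":-0.2,"x":0,"y":0,"z":-0.045,"turn":0},{"claw":-0.2,"x":0,"y":0,"z":0,"turn":0},{"claw":-0.2,"x":0,"y":0,"z":0,"turn":0}])

```text
time: 10.9
eef_pos: [505.3, -298.3, 224.7]
tool_rot: [1.988, 2.427, -0.0]
ft_force: [-0.8, -0.1, -2.1]
opening: 0.734
grasp_force: 44.5
```

Run:
```python
from h import *
s=read_state();a=snapshot("wrist");cv2.imwrite("pics/w5.png",a)
print(s["eef_pos"],s["tool_rot"],s["ft_force"],s["opening"],s["grasp_force"])
go((576.5,116.3,220),0.2)
# held cover: bezel centre in tool frame
c=cam("wrist",s);z=s["eef_pos"][2];print(proj(c,s["eef_pos"]))
g=cv2.cvtColor(a,cv2.COLOR_BGR2GRAY);hsv=cv2.cvtColor(a,cv2.COLOR_BGR2HSV)
cv2.imwrite("pics/w5c.png",cv2.resize(a[220:400,160:480],None,fx=2,fy=2))
```

```text
[ 505.30266195 -298.29712046  224.72976997] [ 1.98794190e+00  2.42684247e+00 -1.31356701e-04] [-0.81343478 -0.13558197 -2.08119528] 0.7339733950353768 44.516363460570574
shift [0.3916 0.1522 0.0023] turn -0.0018963672205618565 y heading 0.19810363277943813 j1,j6 [-0.71 -0.9 ]
[320.10829526 279.60126813]
```

View pics/w5c.png

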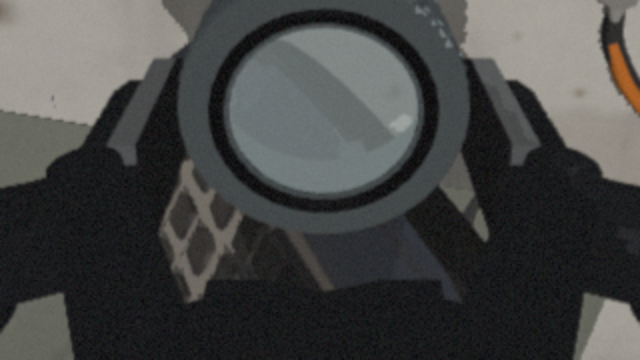

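The cover is held level between the jaws, with the bezel centre at full-image (322,275), about 1.6 mm ahead of the TCP along tool x. Its top is about level with the TCP, so its centre lies about 13 mm below. I carry it over the neck now.

>>> drive_tool(moves=[{"claw":-0.2,"x":0.039,"y":0.0152,"z":0,"turn":0},{"claw":-0.2,"x":0.039,"y":0.0152,"z":0,"turn":0},{"claw":-0.2,"x":0.039,"y":0.0152,"z":0,"turn":0},{"claw":-0.2,"x":0.039,"y":0.0152,"z":0,"turn":0},{"claw":-0.2,"x":0.039,"y":0.0152,"z":0,"turn":0},{"claw":-0.2,"x":0.039,"y":0.0152,"z":0,"turn":0},{"claw":-0.2,"x":0.039,"y":0.0152,"z":0,"turn":0},{"claw":-0.2,"x":0.039,"y":0.0152,"z":0,"turn":0},{"claw":-0.2,"x":0.039,"y":0.0152,"z":0,"turn":0},{"claw":-0.2,"x":0.039,"y":0.0152,"z":0,"turn":0},{"claw":-0.2,"x":0,"y":0,"z":0,"turn":0},{"claw":-0.2,"x":0,"y":0,"z":0,"turn":0},{"claw":-0.2,"x":0,"y":0,"z":0,"turn":0}])

```text
time: 12.25
eef_pos: [576.2, 113.7, 220.6]
tool_rot: [-1.99, -2.428, 0.004]
ft_force: [0.2, -0.2, -1.6]
opening: 0.737
grasp_force: 44.5
```

Run:
```python
from h import *
for i in range(3):
    s=read_state();print(s["eef_pos"].round(1),s["ft_force"].round(1))
go((576.8,114.7,125),0.2)
t=snapshot("top");c=cam("top")
hsv=cv2.cvtColor(t,cv2.COLOR_BGR2HSV);m=cv2.inRange(hsv,(0,140,70),(8,255,255))|cv2.inRange(hsv,(172,140,70),(180,255,255))
N,L,S,C=cv2.connectedComponentsWithStats(m)
for i in range(1,N):
    q=ray(c,C[i],124)
    if abs(q[0]-505)<60 and abs(q[1]-120)<70:print("knob",S[i,4],q.round(1))
```

```text
[576.2 113.7 220.6] [ 0.2 -0.2 -1.6]
[576.2 113.7 220.6] [ 0.2 -0.2 -1.6]
[576.2 113.7 220.6] [ 0.2 -0.2 -1.6]
shift [0.0009 0.0011 0.0956] turn -0.0025316033351001632 y heading 0.19746839666489976 j1,j6 [ 0.02 -0.17]
```

>>> drive_tool(moves=[{"claw":-0.2,"x":0.0009,"y":0.001,"z":0.03,"turn":0},{"claw":-0.2,"x":0,"y":0,"z":0.03,"turn":0},{"claw":-0.2,"x":0,"y":0,"z":0.03,"turn":0},{"claw":-0.2,"x":0,"y":0,"z":0,"turn":0},{"claw":-0.2,"x":0,"y":0,"z":0,"turn":0}])

```text
time: 12.8
eef_pos: [577.7, 114.4, 132.2]
tool_rot: [-1.992, -2.428, 0.001]
ft_force: [0.5, -0.2, -0.5]
opening: 0.736
grasp_force: 44.6
```

>>> drive_tool(moves=[{"claw":-0.2,"x":0,"y":0,"z":0.002,"turn":0},{"claw":-0.2,"x":0,"y":0,"z":0.002,"turn":0},{"claw":-0.2,"x":0,"y":0,"z":0.002,"turn":0},{"claw":-0.2,"x":0,"y":0,"z":0,"turn":0}])

```text
time: 13.2
eef_pos: [578.0, 115.5, 126.8]
tool_rot: [1.991, 2.43, 0.001]
ft_force: [0.6, -1.0, -1.3]
opening: 0.735
grasp_force: 44.6
```

>>> drive_tool(moves=[{"claw":-0.2,"x":0,"y":0,"z":0.002,"turn":0},{"claw":-0.2,"x":0,"y":0,"z":0.002,"turn":0},{"claw":-0.2,"x":0,"y":0,"z":0,"turn":0}])

```text
time: 13.5
eef_pos: [577.5, 115.5, 121.8]
tool_rot: [-1.99, -2.43, 0.001]
ft_force: [-0.5, 0.5, -1.9]
opening: 0.741
grasp_force: 44.6
```

>>> drive_tool(moves=[{"claw":-0.2,"x":0,"y":0,"z":0.002,"turn":0},{"claw":-0.2,"x":0,"y":0,"z":0,"turn":0}])

```text
time: 13.7
eef_pos: [577.6, 115.5, 120.0]
tool_rot: [-1.991, -2.43, 0.001]
ft_force: [-0.4, -0.6, -1.0]
opening: 0.742
grasp_force: 44.6
```

>>> drive_tool(moves=[{"claw":-0.2,"x":0,"y":0,"z":0.002,"turn":0},{"claw":-0.2,"x":0,"y":0,"z":0,"turn":0}])

```text
time: 13.9
eef_pos: [578.0, 115.5, 118.4]
tool_rot: [1.991, 2.43, 0.0]
ft_force: [0.4, -0.2, 0.4]
opening: 0.736
grasp_force: 44.7
```

>>> drive_tool(moves=[{"claw":-0.2,"x":0,"y":0,"z":0.0015,"turn":0},{"claw":-0.2,"x":0,"y":0,"z":0,"turn":0}])

```text
time: 14.1
eef_pos: [578.3, 115.3, 117.6]
tool_rot: [1.99, 2.43, 0.0]
ft_force: [-1.5, -1.5, 3.1]
opening: 0.735
grasp_force: 44.9
```

>>> drive_tool(moves=[{"claw":-0.2,"x":0,"y":0,"z":0.0015,"turn":0},{"claw":-0.2,"x":0,"y":0,"z":0,"turn":0}])

```text
time: 14.3
eef_pos: [578.5, 115.2, 116.7]
tool_rot: [1.99, 2.429, 0.0]
ft_force: [-2.2, -2.7, 6.5]
opening: 0.737
grasp_force: 45.2
```

>>> drive_tool(moves=[{"claw":-0.2,"x":0,"y":0,"z":0.0015,"turn":0},{"claw":-0.2,"x":0,"y":0,"z":0,"turn":0}])

```text
time: 14.5
eef_pos: [578.7, 114.9, 115.9]
tool_rot: [1.989, 2.429, -0.0]
ft_force: [-2.4, -3.5, 8.7]
opening: 0.733
grasp_force: 45.5
```

>>> drive_tool(moves=[{"claw":-0.2,"x":-0.0008,"y":-0.0009,"z":0,"turn":0},{"claw":-0.2,"x":0,"y":0,"z":0,"turn":0}])

```text
time: 14.7
eef_pos: [578.5, 114.6, 116.0]
tool_rot: [1.99, 2.428, 0.004]
ft_force: [-1.0, -1.0, 6.8]
opening: 0.734
grasp_force: 45.4
```

>>> drive_tool(moves=[{"claw":-0.2,"x":0,"y":0.0002,"z":0,"turn":-0.1},{"claw":-0.2,"x":0,"y":0.0002,"z":0,"turn":-0.1},{"claw":-0.2,"x":0,"y":0,"z":0,"turn":0}])

```text
time: 15.0
eef_pos: [577.1, 114.8, 113.2]
tool_rot: [-1.738, -2.616, 0.0]
ft_force: [0.2, -0.2, -1.0]
opening: 0.739
grasp_force: 44.7
```

>>> drive_tool(moves=[{"claw":-0.2,"x":0,"y":0.0002,"z":0,"turn":-0.1},{"claw":-0.2,"x":0,"y":0.0002,"z":0,"turn":-0.1},{"claw":-0.2,"x":0,"y":0,"z":0,"turn":0}])

```text
time: 15.3
eef_pos: [577.8, 114.9, 113.7]
tool_rot: [-1.471, -2.775, -0.0]
ft_force: [0.1, 0.8, 0.4]
opening: 0.735
grasp_force: 44.8
```

Run:
```python
from h import *
s=read_state();print(s["ft_torque"],s["ft_force"]);go((576.8,114.7,125),0.2)
```

```text
[-0.04563765  0.01799556 -0.02570769] [0.13841771 0.8251264  0.42470367]
shift [ 0.0004 -0.0009 -0.0113] turn 0.3958367321804548 y heading 0.5958367321804549 j1,j6 [ 0.02 -0.57]
```

>>> drive_tool(moves=[{"claw":-0.2,"x":0,"y":0,"z":0.0015,"turn":0},{"claw":-0.2,"x":0,"y":0,"z":0,"turn":0}])

```text
time: 15.5
eef_pos: [577.9, 114.9, 113.5]
tool_rot: [-1.473, -2.774, 0.0]
ft_force: [-3.3, 0.4, 6.8]
opening: 0.735
grasp_force: 45.4
```

>>> drive_tool(moves=[{"claw":-0.2,"x":0,"y":0,"z":0.0015,"turn":0},{"claw":-0.2,"x":0,"y":0,"z":0,"turn":0}])

```text
time: 15.7
eef_pos: [578.0, 114.9, 113.4]
tool_rot: [-1.473, -2.774, 0.001]
ft_force: [-6.7, -1.0, 11.9]
opening: 0.737
grasp_force: 45.9
```

>>> drive_tool(moves=[{"claw":-0.2,"x":0,"y":0,"z":0.0015,"turn":0},{"claw":-0.2,"x":0,"y":0,"z":0,"turn":0}])

```text
time: 15.9
eef_pos: [578.0, 114.9, 113.3]
tool_rot: [-1.472, -2.774, 0.002]
ft_force: [-9.8, -0.3, 16.8]
opening: 0.736
grasp_force: 46.5
```

>>> drive_tool(moves=[{"claw":-0.2,"x":0.0007,"y":-0.0011,"z":-0.0018,"turn":0},{"claw":-0.2,"x":0,"y":0.0002,"z":0,"turn":-0.1},{"claw":-0.2,"x":0,"y":0.0002,"z":0,"turn":-0.1},{"claw":-0.2,"x":0,"y":0,"z":0,"turn":0}])

```text
time: 16.3
eef_pos: [578.5, 115.1, 114.4]
tool_rot: [1.184, 2.906, 0.002]
ft_force: [-2.3, 0.1, 10.6]
opening: 0.736
grasp_force: 45.7
```

>>> drive_tool(moves=[{"claw":-0.2,"x":0,"y":0.0002,"z":0,"turn":-0.1},{"claw":-0.2,"x":0,"y":0.0002,"z":0,"turn":-0.1},{"claw":-0.2,"x":0,"y":0,"z":0,"turn":0}])

```text
time: 16.6
eef_pos: [579.7, 115.5, 114.0]
tool_rot: [0.889, 3.006, 0.004]
ft_force: [0.3, -0.2, 5.9]
opening: 0.738
grasp_force: 45.4
```

>>> drive_tool(moves=[{"claw":-0.2,"x":0,"y":0.0002,"z":0,"turn":-0.1},{"claw":-0.2,"x":0,"y":0.0002,"z":0,"turn":-0.1},{"claw":-0.2,"x":0,"y":0,"z":0,"turn":0}])

```text
time: 16.9
eef_pos: [577.1, 115.7, 110.7]
tool_rot: [-0.586, -3.086, -0.0]
ft_force: [1.0, -0.3, -1.6]
opening: 0.737
grasp_force: 44.7
```

Run:
```python
from h import *
s=read_state();print(s["ft_torque"],s["ft_force"]);go((576.8,114.7,125),0.2)
```

```text
[-0.04666342  0.02405447 -0.00788646] [ 1.02739184 -0.34114354 -1.59555514]
shift [-0.0001 -0.0011 -0.0143] turn 0.9952509901819266 y heading 1.1952509901819266 j1,j6 [ 0.03 -1.17]
```

>>> drive_tool(moves=[{"claw":-0.2,"x":0,"y":0,"z":0.0015,"turn":0},{"claw":-0.2,"x":0,"y":0,"z":0,"turn":0}])

```text
time: 17.1
eef_pos: [577.0, 115.7, 109.0]
tool_rot: [-0.586, -3.086, 0.0]
ft_force: [-0.1, 0.2, -0.2]
opening: 0.736
grasp_force: 44.7
```

>>> drive_tool(moves=[{"claw":-0.2,"x":0,"y":0,"z":0.0015,"turn":0},{"claw":-0.2,"x":0,"y":0,"z":0,"turn":0}])

```text
time: 17.3
eef_pos: [577.3, 115.7, 107.9]
tool_rot: [-0.584, -3.087, -0.0]
ft_force: [0.8, 1.1, -0.9]
opening: 0.74
grasp_force: 44.7
```

>>> drive_tool(moves=[{"claw":-0.2,"x":0,"y":0,"z":0.0015,"turn":0},{"claw":-0.2,"x":0,"y":0,"z":0,"turn":0}])

```text
time: 17.5
eef_pos: [577.5, 115.7, 107.4]
tool_rot: [-0.583, -3.087, 0.0]
ft_force: [-2.6, -0.8, 3.4]
opening: 0.738
grasp_force: 45.0
```

It dropped to entry height (107.5 − 13 ≈ 3 mm below the rim). I keep turning backward to find the stop.

>>> drive_tool(moves=[{"claw":-0.2,"x":0,"y":0.0001,"z":0,"turn":-0.06},{"claw":-0.2,"x":0,"y":0.0001,"z":0,"turn":-0.06},{"claw":-0.2,"x":0,"y":0,"z":0,"turn":0}])

```text
time: 17.8
eef_pos: [578.3, 116.1, 107.4]
tool_rot: [0.397, 3.114, 0.001]
ft_force: [-1.4, 1.3, 2.4]
opening: 0.736
grasp_force: 45.0
```

Run:
```python
from h import *
s=read_state();print(s["ft_torque"],s["ft_force"]);go((576.8,114.7,125),0.2)
```

```text
[ 0.18743905 -0.09044041  0.02199494] [-1.42220359  1.29693721  2.40375084]
shift [ 0.001  -0.0017 -0.0176] turn 1.1174363823719082 y heading 1.3174363823719082 j1,j6 [ 0.03 -1.29]
```

>>> drive_tool(moves=[{"claw":-0.2,"x":0,"y":0.0001,"z":0,"turn":-0.06},{"claw":-0.2,"x":0,"y":0.0001,"z":0,"turn":-0.06},{"claw":-0.2,"x":0,"y":0,"z":0,"turn":0}])

```text
time: 18.1
eef_pos: [578.1, 116.5, 107.4]
tool_rot: [0.219, 3.133, 0.004]
ft_force: [-0.1, 2.0, 3.7]
opening: 0.737
grasp_force: 48.6
```

Run:
```python
from h import *
s=read_state();print(s["ft_torque"],s["ft_force"]);go((576.8,114.7,125),0.2)
```

```text
[ 0.39005202  0.02818739 -1.20743397] [-0.05217435  2.04934059  3.70434478]
shift [ 0.001  -0.0019 -0.0176] turn 1.230987420039097 y heading 1.4309874200390968 j1,j6 [ 0.03 -1.41]
```

A torque of −1.2 N·m at entry height marks the rib stop. Now I turn forward, following the 4 mm down.

>>> drive_tool(moves=[{"claw":-0.2,"x":0,"y":-0.0002,"z":0.0001,"turn":0.08},{"claw":-0.2,"x":0,"y":-0.0002,"z":0.0003,"turn":0.08},{"claw":-0.2,"x":0,"y":-0.0002,"z":0.0003,"turn":0.08},{"claw":-0.2,"x":0,"y":-0.0002,"z":0.0003,"turn":0.08},{"claw":-0.2,"x":0,"y":0,"z":0,"turn":0}])

```text
time: 18.6
eef_pos: [578.4, 115.4, 107.3]
tool_rot: [0.706, 3.058, 0.0]
ft_force: [-0.2, 1.0, 6.3]
opening: 0.738
grasp_force: 48.5
```

Run:
```python
from h import *
s=read_state();print(s["ft_torque"],s["ft_force"]);go((576.8,114.7,125),0.2)
```

```text
[ 0.16307541  0.07351473 -0.06803027] [-0.20639634  1.04476822  6.34432597]
shift [ 0.0011 -0.0013 -0.0177] turn 0.9169807071301934 y heading 1.1169807071301934 j1,j6 [ 0.03 -1.09]
```

>>> drive_tool(moves=[{"claw":-0.2,"x":0,"y":-0.0002,"z":0.0003,"turn":0.08},{"claw":-0.2,"x":0,"y":-0.0002,"z":0.0003,"turn":0.08},{"claw":-0.2,"x":0,"y":-0.0002,"z":0.0003,"turn":0.08},{"claw":-0.2,"x":0,"y":-0.0002,"z":0.0003,"turn":0.08},{"claw":-0.2,"x":0,"y":0,"z":0,"turn":0}])

```text
time: 19.1
eef_pos: [578.4, 114.2, 106.5]
tool_rot: [1.184, 2.906, -0.0]
ft_force: [-0.9, 1.1, 7.8]
opening: 0.735
grasp_force: 48.6
```

Run:
```python
from h import *
s=read_state();print(s["ft_torque"],s["ft_force"]);go((576.8,114.7,125),0.2)
```

```text
[-0.11275186  0.18120853 -0.0681814 ] [-0.88884855  1.13306707  7.79459687]
shift [ 0.0014 -0.0007 -0.0185] turn 0.5970832418715195 y heading 0.7970832418715195 j1,j6 [ 0.02 -0.77]
```

>>> drive_tool(moves=[{"claw":-0.2,"x":0,"y":-0.0002,"z":0.0004,"turn":0.08},{"claw":-0.2,"x":0,"y":-0.0002,"z":0.0004,"turn":0.08},{"claw":-0.2,"x":0,"y":-0.0002,"z":0.0004,"turn":0.08},{"claw":-0.2,"x":0,"y":-0.0002,"z":0.0004,"turn":0.08},{"claw":-0.2,"x":0,"y":0,"z":0,"turn":0}])

```text
time: 19.6
eef_pos: [577.7, 113.8, 104.9]
tool_rot: [1.632, 2.68, 0.001]
ft_force: [-0.7, 0.1, 7.3]
opening: 0.736
grasp_force: 48.7
```

Run:
```python
from h import *
s=read_state();print(s["ft_torque"],s["ft_force"]);go((576.8,114.7,125),0.2)
```

```text
[-0.04501854  0.2521675  -0.08527146] [-0.68440265  0.07565966  7.27220781]
shift [ 0.0012 -0.0003 -0.0201] turn 0.27723425289671577 y heading 0.4772342528967158 j1,j6 [ 0.02 -0.45]
```

>>> drive_tool(moves=[{"claw":-0.2,"x":0,"y":-0.0002,"z":0.0004,"turn":0.06},{"claw":-0.2,"x":0,"y":-0.0002,"z":0.0003,"turn":0.06},{"claw":-0.2,"x":0,"y":-0.0001,"z":0.0003,"turn":0.05},{"claw":-0.2,"x":0,"y":0,"z":0,"turn":0}])

```text
time: 20.0
eef_pos: [577.2, 113.8, 104.1]
tool_rot: [1.853, 2.533, 0.002]
ft_force: [-1.1, 0.9, 8.6]
opening: 0.734
grasp_force: 48.7
```

Run:
```python
from h import *
s=read_state();print(s["ft_torque"],s["ft_force"]);go((576.8,114.7,125),0.2)
```

```text
[ 0.01757849  0.31678123 -0.02119736] [-1.09944788  0.8617018   8.64110323]
shift [ 0.001  -0.     -0.0209] turn 0.10780543196107506 y heading 0.30780543196107507 j1,j6 [ 0.02 -0.28]
```

>>> drive_tool(moves=[{"claw":-0.2,"x":0,"y":0,"z":0.0003,"turn":0.04},{"claw":-0.2,"x":0,"y":0,"z":0.0002,"turn":0.04},{"claw":-0.2,"x":0,"y":0,"z":0,"turn":0}])

```text
time: 20.3
eef_pos: [576.7, 114.8, 103.6]
tool_rot: [1.951, 2.46, 0.003]
ft_force: [-2.3, 2.8, 9.6]
opening: 0.735
grasp_force: 48.7
```

Run:
```python
from h import *
s=read_state();print(s["ft_torque"],s["ft_force"]);go((576.8,114.7,125),0.2)
```

```text
[0.55190358 0.37547099 0.30016991] [-2.26343508  2.84919027  9.55673902]
shift [-0.0001  0.0001 -0.0214] turn 0.02966481839007784 y heading 0.22966481839007788 j1,j6 [ 0.02 -0.21]
```

>>> drive_tool(moves=[{"claw":-0.2,"x":0,"y":0,"z":0.0001,"turn":0.03},{"claw":-0.2,"x":0,"y":0,"z":0,"turn":0}])

```text
time: 20.5
eef_pos: [576.7, 114.8, 103.6]
tool_rot: [1.982, 2.435, 0.001]
ft_force: [-3.6, 3.2, 9.3]
opening: 0.735
grasp_force: 48.6
```

Run:
```python
from h import *
s=read_state();print(s["ft_torque"],s["ft_force"]);go((576.8,114.7,125),0.2)
```

```text
[0.57809027 0.41443337 1.10436699] [-3.63150485  3.16173643  9.31798633]
shift [-0.0002  0.0001 -0.0214] turn 0.004351914359322695 y heading 0.20435191435932273 j1,j6 [ 0.02 -0.18]
```

It reached the end stop: torque +1.1 N·m, 3.8 mm lower, about 69° from the rib. Release and rise.

>>> drive_tool(moves=[{"claw":-0.2,"x":0,"y":0,"z":-0.001,"turn":-0.02},{"claw":0.8,"x":0,"y":0,"z":0,"turn":0},{"claw":0.8,"x":0,"y":0,"z":0,"turn":0},{"claw":0.8,"x":0,"y":0,"z":0,"turn":0},{"claw":0.8,"x":0,"y":0,"z":-0.01,"turn":0},{"claw":0.8,"x":0,"y":0,"z":-0.02,"turn":0},{"claw":0.8,"x":0,"y":0,"z":-0.04,"turn":0},{"claw":0.8,"x":0,"y":0,"z":-0.04,"turn":0},{"claw":-0.3,"x":0,"y":0,"z":-0.04,"turn":0},{"claw":-0.3,"x":0,"y":0,"z":0,"turn":0},{"claw":-0.3,"x":0,"y":0,"z":0,"turn":0}])

```text
time: 21.6
eef_pos: [576.4, 113.7, 254.3]
tool_rot: [1.965, 2.447, 0.003]
ft_force: [-0.8, -0.2, -0.5]
opening: 0.393
grasp_force: 0.0
```

```bash
cat > k.py <<'E'
from h import *
def red(name,z=122):
    s=read_state();a=snapshot(name);c=cam(name,s)
    hsv=cv2.cvtColor(a,cv2.COLOR_BGR2HSV);m=cv2.inRange(hsv,(0,140,50),(8,255,255))|cv2.inRange(hsv,(172,140,50),(180,255,255))
    N,L,S,C=cv2.connectedComponentsWithStats(m);best=None
    for i in range(1,N):
        q=ray(c,C[i],z)
        if S[i,4]>4 and abs(q[0]-515)<60 and abs(q[1]-120)<60:print(name,C[i].round(1),S[i,4],q.round(1),"theta",np.arctan2(q[1]-108.7,q[0]-501.5)-0.1);best=q
    cv2.imwrite("pics/k_%s_%.1f.png"%(name,s["time"]),a);return a,c,s
E
python3 - <<'E'
from k import *
a,c,s=red("wrist");red("top")
P=np.array([576.5,116.3,103.5])
src=np.float32([proj(c,P+(dx,dy,0)) for dx,dy in((40,40),(40,-40),(-40,-40),(-40,40))])
H=cv2.getPerspectiveTransform(src,np.float32([(0,0),(400,0),(400,400),(0,400)]))
g=cv2.GaussianBlur(cv2.cvtColor(cv2.warpPerspective(a,H,(400,400)),cv2.COLOR_BGR2GRAY),(5,5),0)
ct,_=cv2.findContours(np.uint8(g<65)*255,cv2.RETR_LIST,cv2.CHAIN_APPROX_NONE)
for k in ct:
    if len(k)>250:
        e=cv2.fitEllipse(k);print([np.round(q,1) for q in e],"x",P[0]+40-e[0][1]/5,"y",P[1]+40-e[0][0]/5)
print(src.round())
th=1.6+.1;K=np.array([501.5+31*np.cos(th),108.7+31*np.sin(th),235]);print(K);go(K,0.2,s)
E
```

```text
wrist [220. 138.] 249 [491.  139.5 122. ] theta 1.7979221340606792
[array([354. , 232.6]), array([ 79.1, 226.5]), np.float64(16.6)] x 569.9719757080078 y 85.49447021484376
[array([267.8, 183.7]), array([365.1, 487.6]), np.float64(77.5)] x 579.7640594482422 y 102.73051757812502
[array([200.4, 198.3]), array([217.6, 218.6]), np.float64(78.1)] x 576.8463806152344 y 116.22500915527345
[array([200.7, 198.1]), array([245.5, 245.9]), np.float64(59.1)] x 576.874951171875 y 116.15510864257814
[array([31.2, 14.4]), array([ 33.9, 117.9]), np.float64(79.6)] x 613.6193826675415 y 150.05040092468263
[[378. 148.]
 [354. 233.]
 [268. 216.]
 [284. 127.]]
[497.50582068 139.44160912 235.        ]
shift [ 0.0421 -0.0715  0.019 ] turn 0.017654399874051485 y heading 0.21765439987405152 j1,j6 [ 0.02 -0.2 ]
```

The cover sits concentric with the neck (576.8,116.2), and the knob is at θ≈1.8. I cage the knob again and swing it back.

>>> drive_tool(moves=[{"claw":-0.3,"x":0.0218,"y":-0.0389,"z":0,"turn":0},{"claw":-0.3,"x":0.0218,"y":-0.0389,"z":0,"turn":0},{"claw":-0.3,"x":0,"y":0,"z":0,"turn":-0.11},{"claw":-0.3,"x":0,"y":0,"z":0.04,"turn":0},{"claw":-0.3,"x":0,"y":0,"z":0.04,"turn":0},{"claw":-0.3,"x":0,"y":0,"z":0,"turn":0},{"claw":-0.3,"x":0,"y":0,"z":0,"turn":0}])

```text
time: 22.4
eef_pos: [489.3, 139.5, 170.8]
tool_rot: [-1.827, -2.552, 0.004]
ft_force: [-0.0, 0.7, 1.4]
opening: 0.353
grasp_force: 0.0
```

Run:
```python
from k import *
red("wrist");go((491,139.5,130),0.33)
```

```text
wrist [324.3 234.2] 513 [491.3 139.8 122. ] theta 1.7876546720098103
shift [-0.0002  0.0002  0.0428] turn -0.002117252675613246 y heading 0.32788274732438677 j1,j6 [ 0.08 -0.25]
```

>>> drive_tool(moves=[{"claw":-0.3,"x":0,"y":0,"z":0.025,"turn":0},{"claw":-0.3,"x":0,"y":0,"z":0.016,"turn":0},{"claw":-0.3,"x":0,"y":0,"z":0,"turn":0},{"claw":-0.3,"x":-0.0001,"y":0.0031,"z":0,"turn":0.1},{"claw":-0.3,"x":-0.0001,"y":0.0031,"z":0,"turn":0.1},{"claw":-0.3,"x":-0.0001,"y":0.0031,"z":0,"turn":0.1},{"claw":-0.3,"x":-0.0001,"y":0.0031,"z":0,"turn":0.1},{"claw":-0.3,"x":-0.0001,"y":0.0031,"z":0,"turn":0.1},{"claw":-0.3,"x":-0.0001,"y":0.0031,"z":0,"turn":0.1},{"claw":-0.3,"x":-0.0001,"y":0.0031,"z":0,"turn":0.1},{"claw":-0.3,"x":-0.0001,"y":0.0031,"z":0,"turn":0.1},{"claw":-0.3,"x":0,"y":0,"z":0,"turn":0}])

```text
time: 23.65
eef_pos: [516.1, 138.4, 133.8]
tool_rot: [2.678, 1.639, 0.005]
ft_force: [0.3, -0.3, 1.3]
opening: 0.348
grasp_force: 0.1
```

Run:
```python
from k import *
red("wrist");print(read_state()["ft_force"]);go((501.5+31*np.cos(1.1),108.7+31*np.sin(1.1),130),1.1-1.57)
```

```text
wrist [302.3 270.1] 773 [508.  140.5 122. ] theta 1.2684201401099673
[0.3304199  0.3932111  0.54348485]
shift [-0.0021  0.0005  0.0035] turn -0.0001840345513342001 y heading -0.47018403455133423 j1,j6 [0.07 0.54]
```

>>> drive_tool(moves=[{"claw":-0.3,"x":-0.001,"y":0.0031,"z":0.001,"turn":0.1},{"claw":-0.3,"x":-0.001,"y":0.0031,"z":0.001,"turn":0.1},{"claw":-0.3,"x":-0.0001,"y":0.0031,"z":0,"turn":0.1},{"claw":-0.3,"x":-0.0001,"y":0.0031,"z":0,"turn":0.1},{"claw":-0.3,"x":-0.0001,"y":0.0031,"z":0,"turn":0.1},{"claw":-0.3,"x":-0.0001,"y":0.0031,"z":0,"turn":0.1},{"claw":-0.3,"x":-0.0001,"y":0.0031,"z":0,"turn":0.1},{"claw":-0.3,"x":-0.0001,"y":0.0031,"z":0,"turn":0.1},{"claw":-0.3,"x":-0.0001,"y":0.0031,"z":0,"turn":0.1},{"claw":-0.3,"x":-0.0001,"y":0.0031,"z":0,"turn":0.1},{"claw":-0.3,"x":0,"y":0,"z":0,"turn":0}])

```text
time: 24.8
eef_pos: [531.7, 112.6, 130.7]
tool_rot: [-3.137, -0.158, -0.004]
ft_force: [-1.8, 0.7, -0.3]
opening: 0.354
grasp_force: 0.3
```

Run:
```python
from k import *
red("wrist");print(read_state()["ft_force"]);go((501.5+31*np.cos(.1),108.7+31*np.sin(.1),130),.1-1.57)
```

```text
wrist [301.7 270.6] 863 [531.1 121.  122. ] theta 0.2948276806171879
[ 0.18362678 -0.45256054  0.10453868]
shift [0.0006 0.0009 0.0005] turn 0.001216319400149768 y heading -1.4687836805998502 j1,j6 [0.02 1.49]
```

Knob at θ≈0.29 with no jam. I push on gently to the stop.

>>> drive_tool(moves=[{"claw":-0.3,"x":0,"y":0.0025,"z":0,"turn":0.08},{"claw":-0.3,"x":0,"y":0.0025,"z":0,"turn":0.08},{"claw":-0.3,"x":0,"y":0.0025,"z":0,"turn":0.08},{"claw":-0.3,"x":0,"y":0,"z":0,"turn":0},{"claw":-0.3,"x":0,"y":0,"z":0,"turn":0}])

```text
time: 25.35
eef_pos: [531.5, 105.1, 129.8]
tool_rot: [-3.134, 0.216, -0.003]
ft_force: [-0.6, 0.3, 0.8]
opening: 0.352
grasp_force: 0.4
```

>>> drive_tool(moves=[{"claw":-0.3,"x":0,"y":0.001,"z":0,"turn":0},{"claw":-0.3,"x":0,"y":0.001,"z":0,"turn":0},{"claw":-0.3,"x":0,"y":0,"z":0,"turn":0}])

```text
time: 25.65
eef_pos: [531.5, 104.1, 129.8]
tool_rot: [-3.131, 0.221, -0.004]
ft_force: [1.5, 4.6, 0.3]
opening: 0.354
grasp_force: 2.8
```

Run:
```python
from k import *
red("wrist");print(read_state()["ft_force"],read_state()["eef_pos"])
```

```text
wrist [301.2 272. ] 881 [532.9 112.8 122. ] theta 0.03130056790338348
[ 2.99965943  6.67847618 -0.05529247] [531.54211147 104.12397306 129.82911748]
```

>>> drive_tool(moves=[{"claw":-0.3,"x":0,"y":0.001,"z":0,"turn":0},{"claw":-0.3,"x":0,"y":0.001,"z":0,"turn":0},{"claw":-0.3,"x":0,"y":0,"z":0,"turn":0}])

```text
time: 26.0
eef_pos: [531.5, 103.8, 129.8]
tool_rot: [-3.127, 0.223, -0.006]
ft_force: [4.7, 10.7, -0.7]
opening: 0.347
grasp_force: 5.7
```

Run:
```python
from k import *
red("wrist");print(read_state()["ft_force"],read_state()["eef_pos"])
```

```text
wrist [300.7 271.9] 879 [533.  112.7 122. ] theta 0.027436575832331583
[ 3.37910851 10.93504213 -1.51453348] [531.48177438 103.80474091 129.82238801]
```

At the stop (11 N, no further motion). Back off, rise and check.

>>> drive_tool(moves=[{"claw":-0.3,"x":0,"y":-0.005,"z":0,"turn":0},{"claw":-0.3,"x":0,"y":-0.004,"z":0,"turn":0},{"claw":-0.3,"x":0,"y":0,"z":0,"turn":0},{"claw":-0.3,"x":0,"y":0,"z":-0.03,"turn":0},{"claw":-0.3,"x":0,"y":0,"z":-0.045,"turn":0},{"claw":-0.3,"x":0,"y":0,"z":-0.045,"turn":0},{"claw":-0.3,"x":0,"y":0,"z":0,"turn":0},{"claw":-0.3,"x":0,"y":0,"z":0,"turn":0}])

```text
time: 26.85
eef_pos: [532.2, 109.6, 250.8]
tool_rot: [3.133, -0.222, 0.005]
ft_force: [0.0, -0.2, -1.7]
opening: 0.348
grasp_force: 0.0
```

Run:
```python
from k import *
red("wrist");s=read_state();print(s["ft_force"],s["eef_pos"])
```

```text
wrist [316.6 194.7] 212 [532.8 113.  122. ] theta 0.03634283022541973
[-0.4397632   0.08803448 -0.64890334] [531.26673315 109.58424488 248.76213526]
```

```bash
python3 -c "
from bench import order
print(order.close_job())"
```

```text
the job is handed in; nothing more can be done
None
```

The windowed cover is screwed fully home on the neck and locked with the clip against its stop (measured within about 0.04 rad of zero); the job was handed in at about 27 s, and no verdict came back.

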